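Lock a bundle of card folders into the gluing fixture

TASK

The strapped bundle of card folders sticks out of the mouth of the gluing fixture, and a press weight stands in the way of its keeper bar. While the bar is still open, stand the weight upright on the middle of the round cork mat and push the bundle fully home against the back fence; then swing the keeper bar shut in front of the bundle until it snaps into its detent, and finally press the sprung lever at the bar's free end all the way down until it stays down. Leave the mug, glue bottle and tape dispenser standing where they are.

Things in the scene. Friction and masses are not known exactly. Their poses are not given: they have to be found in the camera images.
- fixture: Fixed plywood and aluminium fixture. Origin: centre of its base plate's underside, on the bench; +x into the tray (the mouth is open to -x), +y to the bar's hinge side. Plate 200 (x) x 310 (y) x 12 mm. Back fence: inner face x = 90, top 67 mm. Side walls: inner faces y = +-80, x -15 to 90, top 57 mm. Lever bracket x -10 to 86, y -141 to -112, top 82 mm.
- bundle: Strapped pink card folders between grey boards: rigid block 110 (x) x 150 (y) x 50 mm high, 0.6 kg. Origin: centre of its underside, axes as the fixture's. Lies on the base plate (12 mm above the bench) between the side walls, 5 mm play each side, sticking out of the mouth. Home against the fence its origin is at x = 35 mm and its front face at x = -20 mm in the fixture's frame.
- bar_hinge (a point): Point on the vertical hinge axis of the steel keeper bar, at mid height of the bar (42 mm above the bench), at x = -38, y = +110 mm in the fixture's frame.
- bar_tip (a point): Centre of the keeper bar's free end, 245 mm from the hinge axis. Bar 20 x 20 mm in section, centre line 42, top 52 mm above the bench; a keel under the last 50 mm reaches down to 28 mm. Shut, the bar lies from the hinge along the fixture's -y across the mouth, its inner face 8 mm in front of a bundle that is home.
- bar (a joint): Hinge angle of the keeper bar, rad: 0 shut (held by a sprung plunger), growing as its free end swings out of the mouth; 1.57 points straight out along the fixture's -x; stop at 2.1. It stays where it is left. The last 0.07 rad go over the plunger and need about 6 N at 140 mm from the hinge.
- lever (a joint): Angle of the sprung lever, rad: 0 raised (its spring holds it up), 0.5 fully down and level, held by a pawl. Pressing takes about 8 N on the pad; let go too early it springs up again. Its dog comes down in front of the shut bar; pressed before, it blocks the bar. Pivot along the fixture's y through x = 5, y = -125, z = 72 mm in the fixture's frame.
- lever_pad (a point): Centre of the top face of the lever's black thumb pad, 44 mm (along the lever) x 36 mm, 112 mm from the pivot towards -x of the fixture. Raised it is about 131 mm above the bench; down, 78 mm above the bench at x = -107, y = -125 mm in the fixture's frame.
- weight: Dark steel press weight, 0.7 kg: round foot 64 mm across and 40 mm high, thin neck, round knob 32 mm across from 68 to 100 mm height (grip it there). Origin: centre of its underside.
- mat: Round cork mat, 110 mm across, 4 mm thick, fixed on the bench beside the fixture, left or right. Origin: centre of its underside.
- mug: White mug, bystander, 76 mm across, 90 mm high, handle to its own +y. Origin: centre of its underside.
- glue: White glue bottle, bystander, 56 mm across, 120 mm high. Origin: centre of its underside.
- dispenser: Black desk tape dispenser with a clear roll, bystander, 130 (x) x 60 (y) x 80 mm high. Origin: centre of its underside.
Not all that is in view belongs to the job. Of the things that look like the mat, the middle-sized one is meant.

How it is judged:
By the outcome, as a careful person would: the job done as asked, in the order asked, and still so for the second after the job is handed in, with the robot touching nothing.
It also fails if it takes over 72 s, if anything falls off the work surface, if the arm or the gripper's body presses on something with over 40 N, if the wrist force passes 120 N, or if a joint passes its speed limit or range.

ROBOT

A 7-joint arm with a two-finger parallel gripper is mounted at the origin on the work surface. World frame = base frame: x ahead of the robot, y to its left, z up, the work surface at z = 0. Lengths are in m, angles in degrees, forces in N, time in s.
With the tool pointing down it reaches from about 0.425 to 1.025 m from the base axis. Payload 9.4 kg.
Tool frame: the origin (TCP) lies on the centre line of the jaws, within the pads' length; the fingertips stand 25 mm ahead of it and the grasp point (between the pads) lies 6 mm ahead of it; z points along the fingers, y is the line along which they close (so a half turn about z gives the same grasp; the last joint's range is limited). The gripper opens to 93 mm and grips with 3 to 60 N. Pads are 15 mm wide; open, the fingers measure 128 mm over their backs; the gripper's body (75 mm by 188 mm) begins 65 mm behind the grasp point.
Start: joints at [68.944, 34.337, -0.143, 91.639, 0.103, 54.024, -4.572], TCP at [0.208, -0.695, 0.206] pointing down, gripper open.
Joint ranges: [-147.43, 147.43], [-19.82, 112.94], [-74.19, 73.91], [6.32, 146.72], [-59.91, 239.91], [6.04, 106.73], [-150.56, 150.56]. Speed limits (degrees/s): [127.2, 127.2, 172.46, 172.46, 180, 180, 180].

INTERFACE

Orientations are given as [roll, pitch, yaw] about the fixed x, y, z axes, in that order (R = Rz(yaw) Ry(pitch) Rx(roll)).
In Python, from station import status, vision, order gives the robot as it stands.
- The arm moves only by the tool jog_arm, never from a script. Its argument "series" is a list of rows, each a list of 3 entries, a list of its own where there are three numbers: the shift along the tool's x, y, z in cm, then the turn about the tool's z in rad, then the closure, from -1 (fully open) to 1 (shut), so that 0 is half open. A call has 1 to 20 rows; each row shifts and turns the commanded pose from where the row before left it, along the tool's axes as they then stand; what a row does not reach is not made up. A row lasts 1/10 s, in which the tool goes at most 50 mm and 8.59 degrees, less where a joint would pass 70% of its speed; a pose out of reach is approached as far as the arm can. A call is refused whole if a number of a shift passes 5 or a number of a turn 0.15, either way. A call with a gripper value outside its range is refused whole. The fingers move at their own pace and stop on an object; the grip force is fixed at half the most. Time passes only in rows, so rows that do not move let the fingers close. It gives the time, the measured TCP pose, the force, the opening and the grip force at its end, in the units of the state.
- status.read_state(): the state, without advancing time (a new reading comes with each control period).
- vision.camera(name): name is "scene" or "top" or "wrist"; returns the picture (480x640x3 uint8, red, green, blue); there is no depth.
- vision.camera_info(name): a dict with "intrinsics" (3x3 intrinsics, pixels), "R" (3x3) and "t" (3): a world point X has camera coordinates R X + t. Camera axes: x right, y down, z forward; pixel columns grow to the right and rows downward; lengths in m; the calibration is good to about 2 mm. A picture is of the moment at which its call begins: read the wrist's pose just before it. camera_info takes no time and is no camera call; for the wrist camera it gives the pose at the moment of the call.
- order.hand_in(): hands the job in; it is judged then, once.
The state is a dict: "clock": time; "qpos": joint angles; "qd": joint speeds; "joint_efforts": joint torques, N m; "position": TCP position; "eef_rot": TCP orientation; "wrist_force": force on the tool from outside, world axes, zero at the start; "torque": the same for the moment, N m; "gripper_width": finger opening in m; "finger_force": force on a finger pad.
Only numpy, scipy, OpenCV 4.12 (cv2) and the standard library are available. Lean on these libraries where they do the work, as an engineer would, in place of code of your own. Each camera call takes 0.05 s, during which the arm holds its last target. There are 200 camera calls.

## Working session

There is one attempt and no reset: what is moved stays moved. The work goes in short steps, Python scripts to look and compute and a tool call to move; the robot and the scene stay as the last step left them, time stands still between calls to the robot, and variables do not carry over. Pictures are saved under pics/ and viewed, at most 10 in all, crops included, and the job is handed in when it is done.

Besides the shell and the picture viewer there is one more tool, called after "Call:" as name(argument=value, ...), one argument or row to a line, values as JSON. jog_arm: Moves the arm, as the interface text tells. Its arguments: {"type":"object","properties":{"series":{"type":"array"}},"required":["series"]}

```bash
mkdir -p pics; ls
python3 - <<'E'
from station import status, vision
import cv2
s=status.read_state();print({k:s[k] for k in('clock','position','eef_rot','wrist_force','gripper_width')})
for n in('scene','top'):
    cv2.imwrite(f'pics/{n}0.png',vision.camera(n)[:,:,::-1]);i=vision.camera_info(n);print(n,i)
E
```

```text
pics
{'clock': 0.0, 'position': array([ 0.20771815, -0.69407333,  0.20516794]), 'eef_rot': array([-1.79910826e+02,  8.39497940e-03,  1.66668659e+01]), 'wrist_force': array([0.22213735, 0.3921561 , 0.96508976]), 'gripper_width': 0.09288910468714105}
scene {'intrinsics': array([[436.93640106,   0.        , 316.30289856],
       [  0.        , 436.93640106, 230.63242704],
       [  0.        ,   0.        ,   1.        ]]), 'R': array([[ 8.03642555e-01,  5.95111937e-01, -6.53186735e-04],
       [ 4.63641734e-01, -6.26791788e-01, -6.26233501e-01],
       [-3.73088443e-01,  5.02965046e-01, -7.79635284e-01]]), 't': array([-0.40026969, -0.18578925,  1.26247248])}
top {'intrinsics': array([[522.1672053 ,   0.        , 326.79670206],
       [  0.        , 522.1672053 , 237.86861042],
       [  0.        ,   0.        ,   1.        ]]), 'R': array([[-0.0137685 , -0.99978854,  0.01527404],
       [-0.9889971 ,  0.01136652, -0.14749757],
       [ 0.14729276, -0.0171368 , -0.98894447]]), 't': array([-0.00945702,  0.49065097,  1.16507596])}
```

View pics/scene0.png

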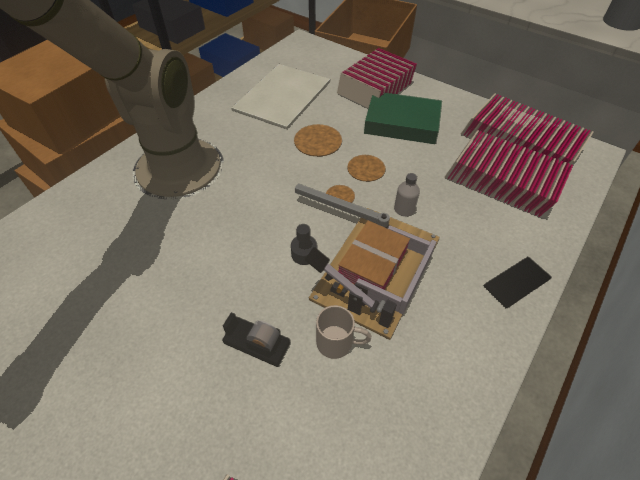

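View pics/top0.png

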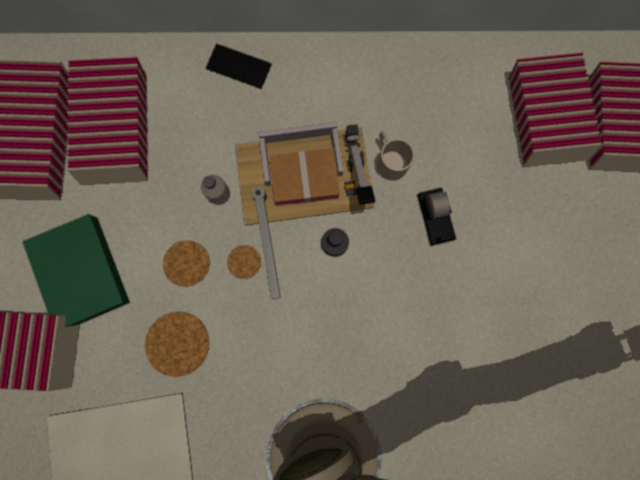

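Top view: mat-like discs are at (187,263) medium, (244,262) small and (178,343) large, so the medium one is the mat. The weight is at (335,241). Other dark things are the lever pad (365,195), the dispenser (437,216) and a black slab (239,66). The bar hinge is at (258,192) and the bar tip at (275,297). Next I'll check a crop and measure.

```bash
cat > h.py <<'E'
import numpy as np,cv2
from station import status,vision
def ray(n,uv,z,info=None):
    i=info or vision.camera_info(n);R,t=i['R'],i['t'];c=-R.T@t
    d=R.T@np.linalg.inv(i['intrinsics'])@np.array([uv[0],uv[1],1.]);return c+d*(z-c[2])/d[2]
def proj(n,X,info=None):
    i=info or vision.camera_info(n);p=i['intrinsics']@(i['R']@np.array(X)+i['t']);return p[:2]/p[2]
def tool(v,s=None): # world vector -> tool axes, cm
    from scipy.spatial.transform import Rotation as Ro
    s=s or status.read_state();return Ro.from_euler('xyz',s['eef_rot'],degrees=True).inv().apply(v)*100
E
python3 - <<'E'
from h import *
im=cv2.imread('pics/top0.png');hsv=cv2.cvtColor(im,cv2.COLOR_BGR2HSV)
m=cv2.inRange(hsv,(5,110,60),(20,255,255))
for c in cv2.findContours(m,0,2)[0]:
    if cv2.contourArea(c)>300:
        (x,y),(a,b),_=cv2.fitEllipse(c);p=ray('top',(x,y),.004);print('orange',(x,y),a,b,p,a/522*1.1)
m=cv2.inRange(hsv,(0,0,0),(180,255,75))
for c in cv2.findContours(m[100:300,200:470],0,2)[0]:
    if cv2.contourArea(c)>60:
        x,y,w,h=cv2.boundingRect(c);print('dark',x+200,y+100,w,h)
cv2.imwrite('pics/crop.png',cv2.resize(im[105:305,180:440],None,fx=3,fy=3,interpolation=cv2.INTER_CUBIC))
E
```

```text
orange (176.59832763671875, 343.7643127441406) 61.67190933227539 64.58009338378906 [0.25468255 0.33031896 0.004     ] 0.12995996219445008
orange (243.72921752929688, 261.60369873046875) 31.90874481201172 32.7309455871582 [0.4413592  0.17913204 0.004     ] 0.06724064998699789
orange (185.81076049804688, 263.0501708984375) 43.91668701171875 45.947608947753906 [0.43961063 0.31415138 0.004     ] 0.09254474274500121
orange (300.9407958984375, 180.5928192138672) 103.11711883544922 121.04525756835938 [0.63508817 0.04395847 0.004     ] 0.21729661057278574
dark 321 229 28 28
dark 275 195 63 10
dark 417 188 39 58
dark 207 185 23 19
dark 203 177 13 12
dark 375 154 32 26
dark 384 141 28 24
dark 260 128 75 20
dark 344 125 31 88
```

View pics/crop.png

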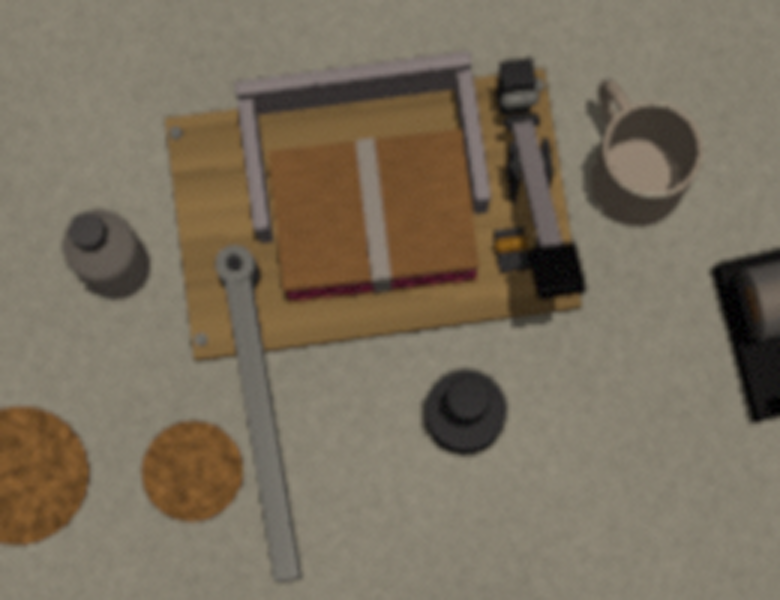

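The crop shows plate corners at (235,144), (361.7,128.3), (374,207.7) and (245,224.3). The hinge is at (258.3,192.7), the bar end at (275.2,297.7), the knob top at (335.3,237.7), the bundle front top edge from (274.5,202) to (338,196), and the pad centre at (365,195).

Run:
```python
from h import *
np.set_printoptions(precision=4,suppress=True)
P=np.array([ray('top',u,.012) for u in((235,144),(361.7,128.3),(374,207.7),(245,224.3))])
print(P, np.linalg.norm(P[0]-P[1]),np.linalg.norm(P[1]-P[2]),np.linalg.norm(P[2]-P[3]),np.linalg.norm(P[3]-P[0]))
yv=(P[0]+P[3]-P[1]-P[2])[:2];xv=(P[0]+P[1]-P[2]-P[3])[:2]
a1=np.degrees(np.arctan2(-yv[0],yv[1]));a2=np.degrees(np.arctan2(xv[1],xv[0]));c=P.mean(0)[:2];print('yaw',a1,a2,'c',c)
a=np.radians((2*a1+a2)/3);R=np.array([[np.cos(a),-np.sin(a)],[np.sin(a),np.cos(a)]])
W=lambda x,y:c+R@[x,y]
F=lambda p:R.T@(np.array(p)[:2]-c)
h=ray('top',(258.3,192.7),.06);t=ray('top',(275.2,297.7),.052);print('hinge',F(h),W(-.038,.11),'tip',t,F(t),np.linalg.norm(h-t))
print('knob',ray('top',(335.3,237.7),.1),'foot',ray('top',(335,242),.03),F(ray('top',(335.3,237.7),.1)))
for u in((274.5,202),(338,196)):print('bundle',F(ray('top',u,.062)))
print('pad',ray('top',(365,195),.131),F(ray('top',(365,195),.131)),W(-.107,-.125))
for n,q in dict(fence=(.09,0),home=(-.02,0),pushstart=(-.1,0)).items():print(n,W(*q))
```

```text
[[ 0.725   0.2017  0.012 ]
 [ 0.762  -0.1045  0.012 ]
 [ 0.5652 -0.1291  0.012 ]
 [ 0.5286  0.1759  0.012 ]] 0.30840084320931077 0.1983158263131367 0.3071031579280319 0.1981201287460686
yaw 6.862104256001794 7.302802604620239 c [0.6452 0.036 ]
hinge [-0.0393  0.1091] [0.5941 0.1405] tip [0.3546 0.1015 0.052 ] [-0.2804  0.1005] 0.2414064276459672
knob [ 0.4812 -0.0331  0.1   ] foot [ 0.4816 -0.0346  0.03  ] [-0.1712 -0.0486]
bundle [-0.0661  0.0751]
bundle [-0.0714 -0.0699]
pad [ 0.5685 -0.0973  0.131 ] [-0.0924 -0.123 ] [ 0.5543 -0.1011]
fence [0.7345 0.047 ]
home [0.6254 0.0336]
pushstart [0.546  0.0238]
```

Call:
jog_arm(
  series=[
    [[0,0,0],0.085,-1],
    [[0,0,0],0.085,-1],
    [[1.95,-3.46,0],0,-1],
    [[1.95,-3.46,0],0,-1],
    [[1.95,-3.46,0],0,-1],
    [[1.95,-3.46,0],0,-1],
    [[1.95,-3.46,0],0,-1],
    [[1.95,-3.46,0],0,-1],
    [[1.95,-3.46,0],0,-1],
    [[1.95,-3.46,0],0,-1],
    [[0,0,0],0,-1],
  ],
)

```text
clock: 1.2
position: [0.3314, -0.3961, 0.2059]
eef_rot: [-179.9, -0.0, 7.3]
wrist_force: [0.1, -0.3, -0.1]
gripper_width: 0.0929
finger_force: 0.0
```

Call:
jog_arm(
  series=[
    [[2.14,-3.8,0],0,-1],
    [[2.14,-3.8,0],0,-1],
    [[2.14,-3.8,0],0,-1],
    [[2.14,-3.8,0],0,-1],
    [[2.14,-3.8,0],0,-1],
    [[2.14,-3.8,0],0,-1],
    [[2.14,-3.8,0],0,-1],
    [[2.14,-3.8,0],0,-1],
    [[2.14,-3.8,0],0,-1],
    [[0,0,0],0,-1],
    [[0,0,0],0,-1],
  ],
)

```text
clock: 2.3
position: [0.4795, -0.038, 0.2057]
eef_rot: [180.0, 0.0, 7.0]
wrist_force: [0.0, -0.3, 0.3]
gripper_width: 0.0927
finger_force: 0.0
```

Run:
```python
from h import *
i=vision.camera_info('wrist');im=vision.camera('wrist')
print(status.read_state()['position'],-i['R'].T@i['t'],proj('wrist',(.481,-.0335,.1),i))
cv2.imwrite('pics/w1.png',im[:,:,::-1])
```

```text
[ 0.47908128 -0.03913004  0.20574135] [ 0.54665973 -0.0296212   0.38490611] [314.54285662 229.71444204]
```

View pics/w1.png

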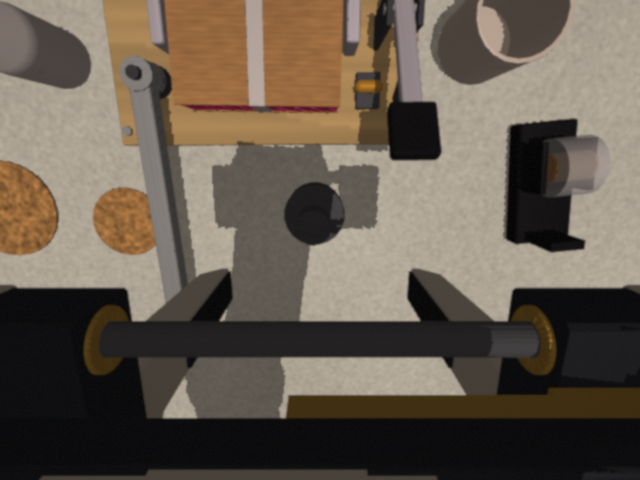

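Wrist view: the weight's foot is centred about (315,213) with the knob a bit below it, and no other dark thing is near. I'll enhance to fix the knob.

Run:
```python
from h import *
im=cv2.imread('pics/w1.png')[170:260,270:360];g=cv2.convertScaleAbs(im,alpha=3.5,beta=-30)
cv2.imwrite('pics/w1c.png',cv2.resize(g,None,fx=6,fy=6,interpolation=cv2.INTER_CUBIC))
i=vision.camera_info('wrist')
for u in((315,213),(315,217)):print(ray('wrist',u,.04,i),ray('wrist',u,.1,i))
print(i['intrinsics'][0])
```

```text
[ 0.48444548 -0.0338553   0.04      ] [ 0.49519581 -0.03333002  0.1       ]
[ 0.48024285 -0.03435079  0.04      ] [ 0.49172427 -0.03373931  0.1       ]
[335.67412782   0.         319.44589915]
```

View pics/w1c.png

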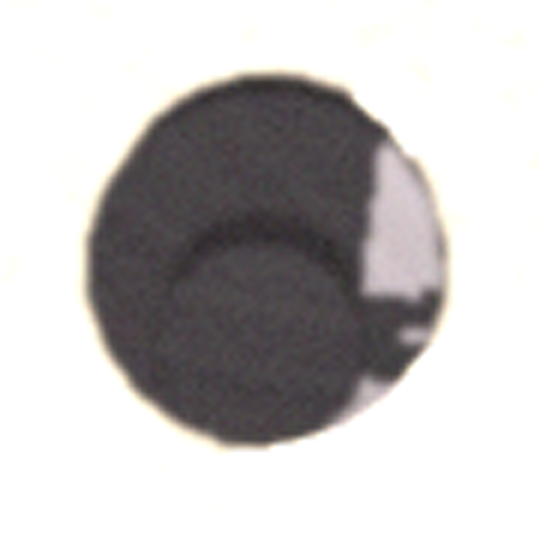

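The knob centre is about pixel (314,223), which gives x≈0.484, y≈-0.0335 and agrees with the top camera within 4 mm. Going down to grip it.

Call:
jog_arm(
  series=[
    [[0.4,-0.5,0],0,-1],
    [[0,0,3],0,-1],
    [[0,0,3],0,-1],
    [[0,0,3],0,-1],
    [[0,0,2.6],0,-1],
    [[0,0,0],0,-1],
    [[0,0,0],0,-1],
    [[0,0,0],0,1],
    [[0,0,0],0,1],
    [[0,0,0],0,1],
    [[0,0,0],0,1],
    [[0,0,0],0,1],
    [[0,0,0],0,1],
    [[0,0,0],0,1],
  ],
)

```text
clock: 3.75
position: [0.4827, -0.0328, 0.09]
eef_rot: [-180.0, 0.0, 6.9]
wrist_force: [-0.8, 0.1, -0.8]
gripper_width: 0.0412
finger_force: 0.0
```

Call:
jog_arm(
  series=[
    [[0,0,0],0,1],
    [[0,0,0],0,1],
    [[0,0,0],0,1],
    [[0,0,0],0,1],
  ],
)

```text
clock: 4.15
position: [0.4827, -0.0328, 0.09]
eef_rot: [180.0, 0.0, 6.9]
wrist_force: [-1.9, 0.0, -1.0]
gripper_width: 0.0096
finger_force: 0.0
```

Run:
```python
from h import *
w=vision.camera('wrist')[:,:,::-1];s=vision.camera('scene')[:,:,::-1]
print(status.read_state())
a=cv2.resize(s[170:330,220:420],(500,400),interpolation=cv2.INTER_CUBIC)
cv2.imwrite('pics/g.png',np.hstack([cv2.resize(w,(300,400)),a]))
```

```text
{'clock': 4.25, 'qpos': array([ -0.47429884,  28.78338437,  -3.28431006, 128.60234186,
         4.09820197,  22.71342739, -90.21458843]), 'qd': array([-0.05954879, -0.13095683,  0.02400534, -0.03539225, -0.04950261,
        0.04981213, -0.06741276]), 'joint_efforts': array([-3.90261761e-03, -5.58908594e+01,  6.64141718e-01, -1.21015334e+01,
       -6.26410292e-04, -7.72070582e-02, -4.52016366e-04]), 'position': array([ 0.48267267, -0.03281482,  0.08996138]), 'eef_rot': array([1.79999920e+02, 7.24002251e-03, 6.92049940e+00]), 'wrist_force': array([ 0.00228885,  0.20571445, -0.65904265]), 'torque': array([0.00444363, 0.0194062 , 0.00482649]), 'finger_force': 0.0, 'gripper_width': 0.002114055994931502}
```

View pics/g.png

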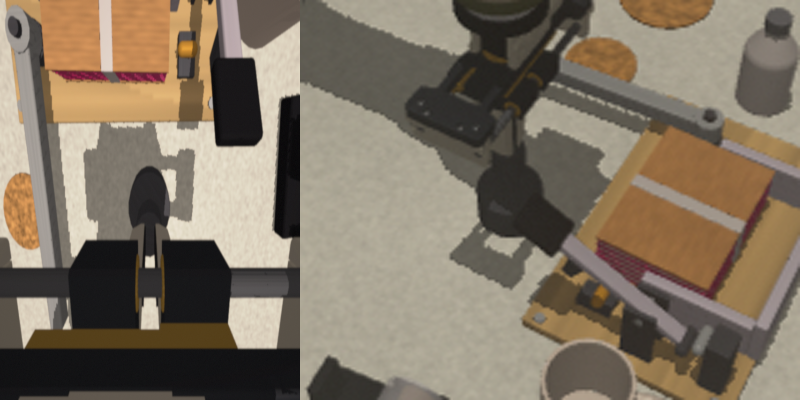

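The fingers closed in front of nothing: the knob slipped out forward (+x), and the weight is still upright. I'll open, lift, and re-measure it in both cameras.

Call:
jog_arm(
  series=[
    [[-2,0,0],0,-1],
    [[-2,0,0],0,-1],
    [[0,0,-4],0,-1],
    [[0,0,-4],0,-1],
    [[0,0,-4],0,-1],
    [[0,0,0],0,-1],
    [[0,0,0],0,-1],
    [[0,0,0],0,-1],
  ],
)

```text
clock: 5.05
position: [0.4424, -0.0376, 0.2092]
eef_rot: [-180.0, 0.1, 6.9]
wrist_force: [-0.1, -1.0, -0.4]
gripper_width: 0.0621
finger_force: 0.0
```

Run:
```python
from h import *
i=vision.camera_info('wrist');w=vision.camera('wrist')[:,:,::-1];s=vision.camera('scene')[:,:,::-1];t=vision.camera('top')[:,:,::-1]
print(status.read_state()['position'],i)
for n,m in zip('wst',(w,s,t)):cv2.imwrite(f'pics/r_{n}.png',m)
u=proj('wrist',(.495,-.0335,.07),i).astype(int);print(u)
f=lambda m,x0,y0,w,h,k:cv2.resize(cv2.convertScaleAbs(m[y0:y0+h,x0:x0+w],alpha=3,beta=-20),(w*k,h*k),interpolation=cv2.INTER_CUBIC)
x0,y0=max(u[0]-40,0),max(u[1]-40,0);print('wrist crop',x0,y0)
cv2.imwrite('pics/r.png',np.hstack([f(w,x0,y0,80,80,5),f(s,270,210,50,100,8)[:400],]))
cv2.imwrite('pics/r.png',np.hstack([f(w,x0,y0,80,80,5),f(s,276,216,50,50,8)]))
```

```text
[ 0.4423552  -0.03761895  0.20883467] {'intrinsics': array([[335.67412782,   0.        , 319.44589915],
       [  0.        , 335.67412782, 237.50966968],
       [  0.        ,   0.        ,   1.        ]]), 'R': array([[ 1.20588149e-01, -9.92702622e-01,  4.06633854e-05],
       [-9.61737885e-01, -1.16816569e-01,  2.47818745e-01],
       [-2.46005568e-01, -2.99231112e-02, -9.68806414e-01]]), 't': array([-0.09069981,  0.39046754,  0.50067564])}
[321 168]
wrist crop 281 128
```

View pics/r.png

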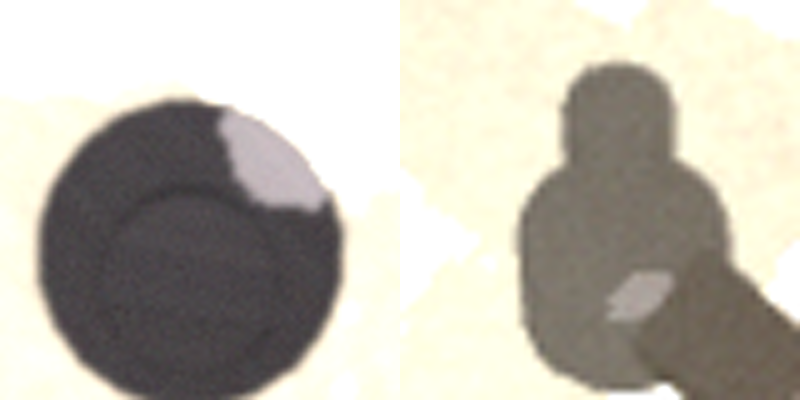

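Left crop (wrist): the foot is centred at (319,178) and the knob at (319.4,182.4). Right crop (scene): the knob is centred near (303.7,230.5), upright and near the pad.

Run:
```python
from h import *
i=vision.camera_info('wrist')
print('cam',-i['R'].T@i['t'])
for z in(.085,.095):print(ray('wrist',(319.4,182.4),z,i))
print('foot',ray('wrist',(319,178),.04,i),ray('wrist',(319,178),.02,i),'scene',ray('scene',(303.7,230.5),.085))
t=cv2.imread('pics/r_t.png');c=vision.camera_info('top')
for p in((.49,-.034,.085),(.51,-.034,.085)):
    print(proj('scene',p),proj('wrist',p,i),proj('top',p))
# old view: triangulate first scene picture
s=cv2.imread('pics/scene0.png');m=cv2.inRange(cv2.cvtColor(s,6),0,70)[215:270,285:322]
for r in range(0,55,2):
    x=np.where(m[r])[0]
    if len(x):print(215+r,285+x.min(),285+x.max())
```

```text
cam [ 0.50981998 -0.02938707  0.38790639]
[ 0.48304819 -0.03255984  0.085     ]
[ 0.48393202 -0.0324551   0.095     ]
foot [ 0.48345035 -0.03208648  0.04      ] [ 0.48193445 -0.03224166  0.02      ] scene [ 0.48077421 -0.02522014  0.085     ]
[304.56072025 234.78837508] [321.95169503 174.76174095] [335.43521996 234.75428358]
[311.57427506 238.91715334] [324.75488638 151.71087464] [335.28891202 225.83312395]
225 300 306
227 297 308
229 297 308
231 297 309
233 297 309
235 297 309
237 296 311
239 294 313
241 292 314
243 291 315
245 291 315
247 291 316
249 291 316
251 291 319
253 291 321
255 292 321
257 292 321
259 293 321
261 295 321
263 298 321
265 311 321
267 314 321
269 316 321
```

Run:
```python
from h import *
i=vision.camera_info('wrist');p=status.read_state()['position']
for d in(.025,.006,0,-.06):
    u=proj('wrist',p-[0,0,d],i);print(d,u,u*[300/640,400/480])
t=cv2.imread('pics/r_t.png');t0=cv2.imread('pics/top0.png');w=cv2.imread('pics/r_w.png')
k=lambda m:cv2.resize(m[205:275,300:370],(350,350),interpolation=cv2.INTER_CUBIC)
cv2.imwrite('pics/cmp.png',np.hstack([k(t),cv2.resize(w,(440,350))]))
```

```text
0.025 [319.53423828 261.04519131] [149.7816742  217.53765943]
0.006 [319.53817016 271.3438756 ] [149.78351726 226.11989633]
0 [319.53956975 275.00978787] [149.78417332 229.17482322]
-0.06 [319.5603312  329.38977494] [149.79390525 274.49147912]
```

View pics/cmp.png

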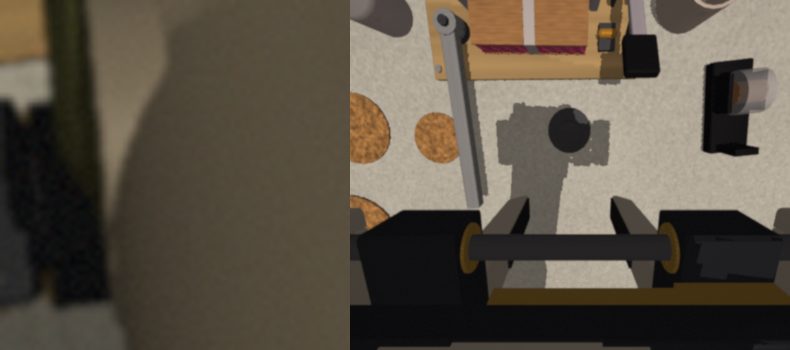

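The open fingertips (rows 272–298, gap 176 px) triangulate to a depth of ~0.177 m. That puts the real tips well higher than I assumed, so the jaws probably closed above the knob. The weight hasn't moved: it is at (0.483,-0.0325). I'll go lower, which is safe either way.

Call:
jog_arm(
  series=[
    [[4.1,0,0],0,-1],
    [[0,0,3],0,-1],
    [[0,0,3],0,-1],
    [[0,0,3],0,-1],
    [[0,0,3],0,-1],
    [[0,0,2.4],0,-1],
    [[0,0,0],0,-1],
    [[0,0,0],0,1],
    [[0,0,0],0,1],
    [[0,0,0],0,1],
    [[0,0,0],0,1],
    [[0,0,0],0,1],
    [[0,0,0],0,1],
    [[0,0,0],0,1],
    [[0,0,0],0,1],
    [[0,0,0],0,1],
    [[0,0,0],0,1],
    [[0,0,0],0,1],
    [[0,0,0],0,1],
    [[0,0,0],0,1],
  ],
)

```text
clock: 7.2
position: [0.4837, -0.0325, 0.066]
eef_rot: [-180.0, -0.0, 6.9]
wrist_force: [-0.8, 2.9, 0.9]
gripper_width: 0.0316
finger_force: 30.0
```

Call:
jog_arm(
  series=[
    [[0,0,-2],0,1],
    [[0,0,-2],0,1],
    [[0,0,-2],0,1],
    [[0,0,-2],0,1],
    [[0,0,-2],0,1],
    [[0,-1.5,0],0,1],
    [[0,-3,0],0,1],
    [[0,-3,0],0,1],
    [[0,-3,0],0,1],
    [[0,-3,0],0,1],
    [[0,-3,0],0,1],
    [[0,-3,0],0,1],
    [[-0.2,-3,0],0,1],
    [[0,-3,0],0,1],
    [[0,-3,0],0,1],
    [[0,-3,0],0,1],
    [[0,-2,0],0,1],
    [[0,-1.45,0],0,1],
    [[0,0,0],0,1],
    [[0,0,0],0,1],
  ],
)

```text
clock: 9.2
position: [0.4394, 0.3128, 0.1655]
eef_rot: [179.9, 0.1, 6.9]
wrist_force: [-0.6, -0.4, -5.9]
gripper_width: 0.0312
finger_force: 30.0
```

Run:
```python
from h import *
i=vision.camera_info('wrist');w=vision.camera('wrist')[:,:,::-1];t=vision.camera('top')[:,:,::-1];s=vision.camera('scene')[:,:,::-1]
st=status.read_state();print(st['position'],st['qpos'],st['wrist_force'])
print('mat in wrist',proj('wrist',(.4396,.3142,.004),i))
cv2.imwrite('pics/p.png',np.hstack([cv2.resize(w,(400,300)),cv2.resize(s[90:240,280:480],(400,300))]))
```

```text
[0.43983553 0.31242749 0.16584712] [ -37.82285805   24.826703     -4.97212276  118.04848868    3.49043422
   37.31417328 -128.29950745] [-0.47007949  0.76268811 -5.34172278]
mat in wrist [317.86278953 219.05552905]
```

View pics/p.png

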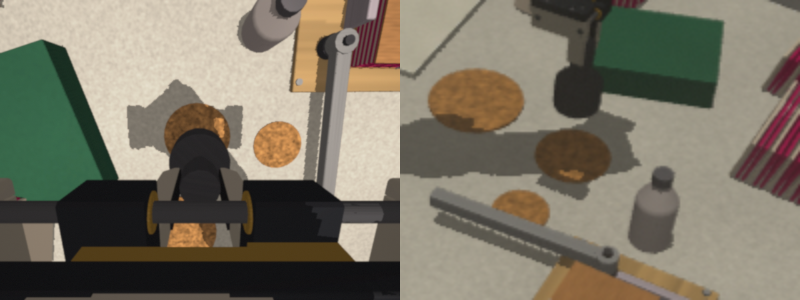

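Left: the weight hangs above the middle of the medium mat (mat centre ≈ full-image (315,~215), predicted (318,219)). Right: it hangs upright over that mat. Lowering.

Call:
jog_arm(
  series=[
    [[0,-0.1,2.5],0,1],
    [[0,0,2.5],0,1],
    [[0,0,2],0,1],
    [[0,0,1],0,1],
    [[0,0,0.7],0,1],
    [[0,0,0.4],0,1],
    [[0,0,0.2],0,1],
    [[0,0,0.1],0,1],
    [[0,0,0.1],0,1],
    [[0,0,0],0,1],
  ],
)

```text
clock: 10.35
position: [0.4396, 0.3151, 0.0713]
eef_rot: [-180.0, -0.0, 6.9]
wrist_force: [0.5, 0.1, -6.1]
gripper_width: 0.0315
finger_force: 30.0
```

Call:
jog_arm(
  series=[
    [[0,0,0.1],0,1],
    [[0,0,0.1],0,1],
    [[0,0,0],0,1],
  ],
)

```text
clock: 10.65
position: [0.4398, 0.3155, 0.0699]
eef_rot: [-180.0, -0.1, 6.9]
wrist_force: [-1.0, 0.5, 5.0]
gripper_width: 0.0315
finger_force: 30.0
```

Weight is down. Release, lift, and clear off.

Call:
jog_arm(
  series=[
    [[0,0,0],0,-0.2],
    [[0,0,0],0,-0.2],
    [[0,0,0],0,-0.2],
    [[0,0,0],0,-0.2],
    [[0,0,0],0,-0.2],
    [[0,0,-1],0,-0.2],
    [[0,0,-3],0,-0.2],
    [[0,0,-3],0,-0.2],
    [[0,0,-4],0,-0.2],
    [[0,0,-4],0,-0.2],
    [[0,3,0],0,0.5],
    [[0,4,0],0,1],
    [[0,4,0],0,1],
    [[0,4,0],0,1],
    [[0,4,0],0,1],
    [[0,4,0],0,1],
    [[0,4,0],0,1],
    [[0,2,0],0,1],
    [[0,0,0],0,1],
  ],
)

```text
clock: 12.55
position: [0.4744, 0.024, 0.2197]
eef_rot: [180.0, -0.0, 6.6]
wrist_force: [0.2, 1.3, 0.4]
gripper_width: 0.0005
finger_force: 0.0
```

Run:
```python
from h import *
s=vision.camera('scene')[:,:,::-1];t=vision.camera('top')[:,:,::-1]
st=status.read_state();print(st['position'],st['gripper_width'])
cv2.imwrite('pics/s2.png',s);cv2.imwrite('pics/t2.png',t)
hsv=cv2.cvtColor(t,cv2.COLOR_BGR2HSV);m=cv2.inRange(hsv,(0,0,0),(180,255,75))
for c in cv2.findContours(m[225:300,150:225],0,2)[0]:
    if cv2.contourArea(c)>60: (x,y),r=cv2.minEnclosingCircle(c);print('weight',x+150,y+225,r,ray('top',(x+150,y+225),.03))
a=proj('top',(.4396,.3142,.004)),proj('top',(.4396,.3142,.104));print(a)
# fixture-frame plan
c=np.array([.645,.036]);a=np.radians(7);R=np.array([[np.cos(a),-np.sin(a)],[np.sin(a),np.cos(a)]])
tgt=c+R@[-.13,0];print('push start',tgt,tool(np.r_[tgt,st['position'][2]]-st['position'],st))
```

```text
[0.47441505 0.02730114 0.21948845] 0.0007854665605475199
weight 183.625 261.75 15.714842796325684 [0.43997361 0.31262385 0.03      ]
(array([185.78974799, 263.05495581]), array([174.06779073, 258.40883406]))
push start [0.515969   0.02015699] [4.04009496e+00 1.20637108e+00 1.65852757e-03]
```

The weight stands at (0.440,0.3126), on the middle of the mat. Next I'll go to the front of the mouth and lower, using light contact to find where the fingertips really are.

Call:
jog_arm(
  series=[
    [[2,0.3,0],0,1],
    [[2,0.4,3],0,1],
    [[0,0,4],0,1],
    [[0,0,4],0,1],
    [[0,0,4],0,1],
    [[0,0,2.5],0,1],
    [[0,0,0],0,1],
    [[0,0,0],0,1],
  ],
)

```text
clock: 13.45
position: [0.5149, 0.0263, 0.0442]
eef_rot: [-180.0, 0.1, 7.0]
wrist_force: [0.1, 0.6, 1.1]
gripper_width: 0.0003
finger_force: 0.0
```

Run:
```python
from h import *
s=vision.camera('scene')[:,:,::-1]
p=status.read_state()['position'];print(p)
for d in(-.02,0,.025):print(d,proj('scene',p-[0,0,d]), (proj('scene',p-[0,0,d])-[260,150])*5)
cv2.imwrite('pics/s3.png',cv2.resize(s[150:270,260:400],None,fx=5,fy=5,interpolation=cv2.INTER_CUBIC))
```

```text
[0.51550762 0.02604469 0.04500916]
-0.02 [328.77390718 229.01853332] [343.86953592 395.0926666 ]
0 [328.59382943 234.26362413] [342.96914716 421.31812066]
0.025 [328.37612912 240.60454024] [341.88064558 453.02270122]
```

View pics/s3.png

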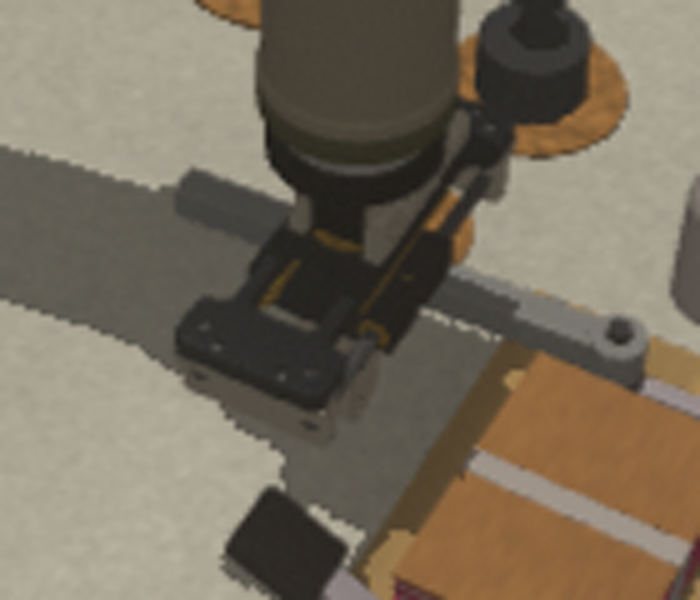

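Scene crop: the finger ends near crop (362,415), well above the nominal tip position (342,453), and the weight is upright on its mat. Touching the bench to settle it.

Call:
jog_arm(
  series=[
    [[0,0,0.6],0,1],
    [[0,0,0.6],0,1],
    [[0,0,0.4],0,1],
    [[0,0,0],0,1],
  ],
)

```text
clock: 13.9
position: [0.5148, 0.025, 0.0277]
eef_rot: [180.0, 0.0, 6.9]
wrist_force: [0.4, -0.3, -0.4]
gripper_width: 0.0006
finger_force: 0.0
```

Call:
jog_arm(
  series=[
    [[0,0,0.4],0,1],
    [[0,0,0.3],0,1],
    [[0,0,0],0,1],
  ],
)

```text
clock: 14.2
position: [0.5148, 0.025, 0.0206]
eef_rot: [180.0, 0.0, 6.9]
wrist_force: [-0.5, -0.1, -0.1]
gripper_width: 0.0007
finger_force: 0.0
```

The tips are at least 20 mm shorter than stated, so TCP z=0.035 puts them within the bundle's face in any case. Pushing.

Call:
jog_arm(
  series=[
    [[0,0,-1.4],0,1],
    [[2,0,0],0,1],
    [[2,0,0],0,1],
    [[1,0,0],0,1],
    [[1,0,0],0,1],
    [[1,0,0],0,1],
    [[0.5,0,0],0,1],
    [[0,0,0],0,1],
  ],
)

```text
clock: 15.0
position: [0.5901, 0.0342, 0.0348]
eef_rot: [-180.0, -0.0, 6.9]
wrist_force: [0.1, -0.3, -0.6]
gripper_width: 0.0004
finger_force: 0.0
```

Run:
```python
from h import *
w=vision.camera('wrist')[:,:,::-1]
cv2.imwrite('pics/w4.png',w)
```

```text
(no output)
```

View pics/w4.png

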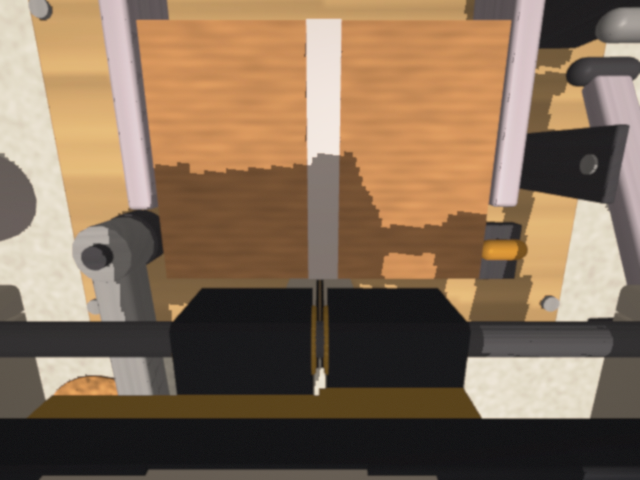

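That was my 11th viewed picture, one over the limit of 10, so I'll use numbers only from here. It shows the bundle's front top edge at row 278, with the fingers just at it.

```bash
cat >> h.py <<'E'
C=np.array([.645,.036]);A=np.radians(7);RR=np.array([[np.cos(A),-np.sin(A)],[np.sin(A),np.cos(A)]])
F=lambda p:RR.T@(np.asarray(p)[:2]-C)
W=lambda x,y:C+RR@np.array([x,y])
E
python3 - <<'E'
from h import *
i=vision.camera_info('wrist');p=status.read_state()['position'];print('tcp',F(p),p)
for u in((200,278),(440,278),(140,20),(508,20)):print(u,F(ray('wrist',u,.062,i)))
E
```

```text
tcp [-0.05490469  0.00486241] [0.58991198 0.03413497 0.03489051]
(200, 278) [-0.04619405  0.06251997]
(440, 278) [-0.04634606 -0.05326245]
(140, 20) [0.06410973 0.07683879]
(508, 20) [ 0.06392459 -0.0709903 ]
```

The bundle's front is now at −46 mm (was −69), 110 mm long as expected, so it is moving square. 26 mm remain.

Call:
jog_arm(
  series=[
    [[0.8,0,0],0,1],
    [[0.8,0,0],0,1],
    [[0.5,0,0],0,1],
    [[0.3,0,0],0,1],
    [[0.2,0,0],0,1],
    [[0.1,0,0],0,1],
    [[0,0,0],0,1],
  ],
)

```text
clock: 15.75
position: [0.6163, 0.0373, 0.035]
eef_rot: [180.0, -0.0, 6.9]
wrist_force: [-2.0, -0.5, 1.5]
gripper_width: 0.0002
finger_force: 1.2
```

```bash
cat > fe.py <<'E'
from h import *
i=vision.camera_info('wrist');w=vision.camera('wrist')[:,:,::-1];p=status.read_state()['position'];print('tcp',F(p),status.read_state()['wrist_force'])
hsv=cv2.cvtColor(w,cv2.COLOR_BGR2HSV).astype(float);g=w.astype(float)
# far edge of the bundle: biggest row-gradient along columns 180..290 and 350..480
for cols in((190,290),(350,470)):
    pr=g[:,cols[0]:cols[1],2].mean(1);d=np.abs(np.gradient(cv2.GaussianBlur(pr.reshape(-1,1),(1,5),0).ravel()))
    for r in np.argsort(d)[::-1][:7]:print(cols,r,round(d[r],1),F(ray('wrist',(sum(cols)/2,r),.062,i)).round(4))
E
python3 fe.py
```

```text
tcp [-0.02832719  0.00477663] [-1.42431203  0.29152848 -0.43693343]
(190, 290) 20 28.7 [0.0907 0.0366]
(190, 290) 21 23.6 [0.0903 0.0366]
(190, 290) 19 22.7 [0.0911 0.0365]
(190, 290) 288 20.8 [-0.0248  0.0435]
(190, 290) 469 20.1 [-0.1349  0.05  ]
(190, 290) 287 19.6 [-0.0243  0.0434]
(190, 290) 11 18.6 [0.0939 0.0364]
(350, 470) 20 26.4 [ 0.0906 -0.0317]
(350, 470) 288 22.1 [-0.0249 -0.0392]
(350, 470) 21 21.6 [ 0.0903 -0.0317]
(350, 470) 19 21.3 [ 0.091  -0.0317]
(350, 470) 287 20.3 [-0.0244 -0.0392]
(350, 470) 418 18.5 [-0.1005 -0.0442]
(350, 470) 9 17.7 [ 0.0945 -0.0315]
```

Call:
jog_arm(
  series=[
    [[0.15,0,0],0,1],
    [[0.15,0,0],0,1],
    [[0.1,0,0],0,1],
    [[0,0,0],0,1],
  ],
)

```text
clock: 16.2
position: [0.6177, 0.0373, 0.0349]
eef_rot: [180.0, 0.3, 6.9]
wrist_force: [-9.7, -1.5, 7.1]
gripper_width: 0.0001
finger_force: 4.9
```

Force rose to ~10 N after 1.4 mm, so the bundle is home (front at ≈ −19.5 mm). Now back out, lift, go over to the outer side of the bar, and turn 90° so the wide gripper body clears the lever.

Call:
jog_arm(
  series=[
    [[-2,0,0],0,1],
    [[-1,0,0],0,1],
    [[0,0,-4],0,1],
    [[0,0,-4],0,1],
    [[0,0,-4],0,1],
    [[-2.2,-2.8,0],0,1],
    [[-2.2,-2.8,0],0,1],
    [[-2.2,-2.8,0],0,1],
    [[-2.2,-2.8,0],0,1],
    [[-2.2,-2.8,0],0,1],
    [[-2.2,-2.8,0],0,1],
    [[0,0,0],0,1],
  ],
)

```text
clock: 17.4
position: [0.4368, 0.1887, 0.1554]
eef_rot: [-179.9, -0.0, 7.3]
wrist_force: [0.0, 0.5, -0.1]
gripper_width: 0.0007
finger_force: 0.0
```

Call:
jog_arm(
  series=[
    [[0,0,0],-0.143,1],
    [[0,0,0],-0.143,1],
    [[0,0,0],-0.143,1],
    [[0,0,0],-0.143,1],
    [[0,0,0],-0.143,1],
    [[0,0,0],-0.143,1],
    [[0,0,0],-0.143,1],
    [[0,0,0],-0.143,1],
    [[0,0,0],-0.143,1],
    [[0,0,0],-0.143,1],
    [[0,0,0],-0.143,1],
    [[0,0,0],0,1],
    [[0,0,0],0,1],
  ],
)

```text
clock: 18.7
position: [0.4399, 0.1848, 0.1551]
eef_rot: [180.0, -0.0, 96.8]
wrist_force: [-0.4, 0.6, 0.1]
gripper_width: 0.0005
finger_force: 0.0
```

Run:
```python
from h import *
t=vision.camera('top')[:,:,::-1];cv2.imwrite('pics/t5.png',t)
st=status.read_state();print('tcp',F(st['position']),st['position'],st['eef_rot'],st['qpos'].round(1))
d=W(-.188,.175)-st['position'][:2];print(tool(np.r_[d,0],st))
i=vision.camera_info('wrist');w=vision.camera('wrist')[:,:,::-1];cv2.imwrite('pics/w5.png',w)
print('glue?',F(ray('top',(213,187),.09)),'mug',F(ray('top',(396,155),.09)))
```

```text
tcp [-0.18562904  0.17279008] [0.4396968  0.18487964 0.15507741] [ 1.79970150e+02 -1.96942172e-02  9.67852554e+01] [ -9.2  23.9 -27.3 125.2  19.   34.7 -43.4]
[ 2.20101427e-01 -2.37922911e-01 -4.82960152e-05]
glue? [-0.02051399  0.20461238] mug [-0.00103278 -0.21086441]
```

Call:
jog_arm(
  series=[
    [[0,0,4],0,1],
    [[0,0,4],0,1],
    [[0,0,3],0,1],
    [[0,0,2.3],0,1],
    [[0,0,0],0,1],
    [[-2,-0.1,0],0,1],
    [[-1.5,-0.1,0],0,1],
    [[-1,0,0],0,1],
    [[-1.3,0,0],0,1],
    [[-1.3,0,0],0,1],
    [[-1.2,0,0],0,1],
    [[-1.8,0.4,0],0,1],
    [[-1.8,0.5,0],0,1],
    [[0,0,0],0,1],
  ],
)

```text
clock: 20.2
position: [0.4612, 0.0648, 0.022]
eef_rot: [-180.0, 0.1, 96.8]
wrist_force: [-0.6, -0.2, 0.1]
gripper_width: 0.0003
finger_force: 0.0
```

```bash
cat > bar.py <<'E'
from h import *
t=vision.camera('top')[:,:,::-1];s=vision.camera('scene')[:,:,::-1]
st=status.read_state();print('tcp',F(st['position']),st['position'][2],st['wrist_force'].round(1))
# bar end by expected grey along candidate angles: sample mean |diff| from pre-picture in scene & top
for n,im,old in(('top',t,'pics/top0.png'),('scene',s,'pics/scene0.png')):
    o=cv2.imread(old).astype(int);best=[]
    cv2.imwrite(f'pics/bar_{n}.png',im)
    for ph in range(0,110,5):
        a=np.radians(ph);v=[]
        for r in np.linspace(.06,.235,12):
            q=W(-.038-r*np.sin(a),.11-r*np.cos(a));u=proj(n,(*q,.052)).round().astype(int);c=im[u[1],u[0]].astype(int);v.append(c)
        v=np.array(v);best.append((ph,v.mean(0).round().astype(int).tolist(),v.std(0).mean().round(1)))
    print(n);[print(*b) for b in best]
E
python3 bar.py
```

```text
tcp [-0.17919462  0.0535978 ] 0.021994902144673256 [-0.4 -0.1 -0.1]
top
0 [74, 92, 103] 2.6
5 [76, 95, 106] 4.1
10 [78, 97, 108] 5.3
15 [79, 99, 110] 6.7
20 [81, 101, 113] 6.9
25 [84, 104, 116] 4.9
30 [84, 104, 116] 6.4
35 [83, 103, 115] 8.4
40 [84, 104, 116] 6.1
45 [83, 103, 115] 6.5
50 [81, 101, 112] 8.9
55 [80, 100, 111] 7.3
60 [80, 100, 111] 9.3
65 [81, 100, 112] 11.3
70 [82, 102, 114] 7.9
75 [82, 102, 114] 8.9
80 [82, 102, 114] 8.4
85 [56, 71, 79] 20.9
90 [30, 48, 51] 9.9
95 [40, 58, 61] 36.1
100 [50, 68, 73] 44.2
105 [52, 75, 87] 43.0
scene
0 [76, 117, 146] 18.8
5 [80, 118, 145] 16.0
10 [77, 112, 137] 25.5
15 [83, 116, 137] 33.8
20 [80, 102, 114] 47.6
25 [82, 97, 105] 49.0
30 [96, 111, 119] 47.4
35 [110, 124, 130] 42.3
40 [93, 104, 107] 37.2
45 [73, 80, 82] 11.0
50 [70, 75, 76] 10.4
55 [75, 80, 82] 20.8
60 [75, 84, 87] 7.5
65 [86, 96, 100] 28.2
70 [84, 94, 99] 29.1
75 [86, 97, 101] 27.7
80 [74, 82, 86] 40.2
85 [57, 67, 74] 43.4
90 [67, 87, 98] 44.9
95 [63, 71, 74] 40.8
100 [65, 75, 82] 40.2
105 [56, 65, 71] 42.4
```

Scene samples are consistent with the bar having swung to ~60° in front of the finger. Continuing the sweep.

Call:
jog_arm(
  series=[
    [[-1.7,0.9,0],0,1],
    [[-1.7,1.0,0],0,1],
    [[-1.4,1.3,0],0,1],
    [[-1.4,1.3,0],0,1],
    [[-1.0,1.6,0],0,1],
    [[-1.0,1.6,0],0,1],
    [[-0.5,1.3,0],0,1],
    [[-0.4,0.9,0],0,1],
    [[0,0,0],0,1],
  ],
)

```text
clock: 21.2
position: [0.5709, -0.0099, 0.0219]
eef_rot: [180.0, -0.0, 97.1]
wrist_force: [-0.3, 0.5, 0.5]
gripper_width: 0.0003
finger_force: 0.0
```

Call:
jog_arm(
  series=[
    [[0,0.3,0],0,1],
    [[0,0.3,0],0,1],
    [[0,0.3,0],0,1],
    [[0,0,0],0,1],
  ],
)

```text
clock: 21.6
position: [0.5787, -0.009, 0.0219]
eef_rot: [-180.0, 0.0, 97.1]
wrist_force: [-0.8, -0.4, 1.0]
gripper_width: 0.0005
finger_force: 0.6
```

Call:
jog_arm(
  series=[
    [[0,0.3,0],0,1],
    [[0,0.3,0],0,1],
    [[0,0,0],0,1],
  ],
)

```text
clock: 21.9
position: [0.5839, -0.009, 0.0219]
eef_rot: [-179.9, 0.0, 97.0]
wrist_force: [-4.3, -1.5, 2.2]
gripper_width: 0.0002
finger_force: 2.4
```

Call:
jog_arm(
  series=[
    [[0,0.3,0],0,1],
    [[0,0.3,0],0,1],
    [[0,0,0],0,1],
  ],
)

```text
clock: 22.2
position: [0.59, -0.0082, 0.0218]
eef_rot: [-179.9, 0.0, 97.0]
wrist_force: [-5.4, -1.9, 3.9]
gripper_width: 0.0
finger_force: 3.0
```

Call:
jog_arm(
  series=[
    [[0,0.3,0],0,1],
    [[0,0.3,0],0,1],
    [[0,0,0],0,1],
  ],
)

```text
clock: 22.5
position: [0.59, -0.0084, 0.0215]
eef_rot: [-179.3, 0.1, 97.1]
wrist_force: [-22.0, -2.3, 18.3]
gripper_width: 0.0006
finger_force: 11.8
```

Call:
jog_arm(
  series=[
    [[0,0.3,0],0,1],
    [[0,0,0],0,1],
  ],
)

```text
clock: 22.7
position: [0.59, -0.0084, 0.0213]
eef_rot: [-179.0, 0.2, 97.1]
wrist_force: [-30.4, -2.4, 24.5]
gripper_width: 0.0004
finger_force: 16.0
```

A hard stop after the plunger bump: the bar is shut. Backing off, lifting and moving over the lever pad.

Call:
jog_arm(
  series=[
    [[0,-2,0],0,1],
    [[0,-2,0],0,1],
    [[0,0,-4],0,1],
    [[0,0,-4],0,1],
    [[0,0,-4],0,1],
    [[0,0,-4.5],0,1],
    [[-2.5,0,0],0,1],
    [[-3,0,0],0,1],
    [[-3.3,0,0],0,1],
    [[0,0,0],0,1],
    [[0,0,0],0,1],
  ],
)

```text
clock: 23.8
position: [0.5717, -0.0993, 0.1871]
eef_rot: [179.9, -0.0, 97.0]
wrist_force: [-0.3, 0.2, -0.2]
gripper_width: 0.0007
finger_force: 0.0
```

```bash
cat > bar2.py <<'E'
from h import *
t=vision.camera('top')[:,:,::-1];s=vision.camera('scene')[:,:,::-1];i=vision.camera_info('wrist');w=vision.camera('wrist')[:,:,::-1]
st=status.read_state();print('tcp',F(st['position']),st['position'],st['eef_rot'])
for n,im in(('top',t),('scene',s),('wrist',w)):
    cv2.imwrite(f'pics/v_{n}.png',im)
    for y in(.08,.04,0,-.03,-.06,-.09,-.12):
        row=[]
        for x in np.arange(-.076,-.0,.004):
            u=proj(n,(*W(x,y),.052),i if n=='wrist' else None).round().astype(int)
            if 0<=u[0]<640 and 0<=u[1]<480:
                b,g,r=im[u[1],u[0]].astype(int);row.append(f'{r}/{r-b}')
            else: row.append('-')
        print(n,y,*row)
E
python3 bar2.py
```

```text
tcp [-0.08940249 -0.12347429] [ 0.57131163 -0.09744936  0.18716439] [ 1.79956568e+02 -3.61948685e-02  9.71544797e+01]
top 0.08 152/77 149/75 150/76 148/75 148/76 131/65 67/25 62/9 125/11 131/11 131/12 126/11 125/28 124/51 85/25 94/32 101/34 109/39 115/17
top 0.04 148/75 146/73 148/75 146/74 146/73 143/73 81/38 84/8 117/11 133/11 126/11 127/11 109/14 87/40 78/36 111/63 145/87 143/87 141/85
top 0 145/73 143/71 148/75 157/79 158/78 155/78 93/46 70/8 130/12 135/13 128/12 127/13 116/13 74/9 76/11 112/17 165/25 164/24 163/23
top -0.03 86/44 84/43 88/45 85/42 81/41 83/43 76/35 80/9 109/10 128/12 124/11 128/11 115/17 72/30 70/35 108/61 139/81 138/82 142/84
top -0.06 82/41 79/39 81/41 82/40 82/43 81/42 73/30 56/14 59/5 62/7 62/6 62/4 66/15 67/28 73/32 118/68 138/81 143/83 141/83
top -0.09 81/41 62/31 55/27 47/15 37/12 50/31 67/43 53/11 61/6 62/4 61/6 61/6 72/15 143/71 88/38 74/31 75/24 79/25 80/10
top -0.12 6/-3 7/5 7/3 33/18 16/4 11/7 27/9 17/1 16/-1 25/1 20/-1 17/-1 24/3 37/17 31/13 22/8 17/4 36/15 29/10
scene 0.08 45/7 114/43 163/78 167/83 164/80 164/80 159/78 153/71 127/40 127/10 127/10 1
[... 971 characters left out ...]
65 117/57 140/77 184/106 182/105 180/104
wrist 0 195/94 189/91 181/88 183/89 191/93 201/97 200/97 88/28 141/11 165/11 162/12 160/12 151/11 88/12 86/11 174/23 210/28 209/28 208/27
wrist -0.03 130/63 112/54 106/51 107/51 108/52 106/51 108/52 96/40 80/5 95/7 106/7 88/6 94/7 120/63 98/45 120/61 180/103 181/104 182/105
wrist -0.06 112/54 109/52 105/50 106/51 107/52 105/51 107/52 97/40 79/6 84/6 82/5 82/6 84/6 99/46 92/42 114/61 180/104 184/106 182/105
wrist -0.09 111/54 107/51 102/49 45/7 38/0 39/1 60/27 93/56 74/6 82/6 83/7 81/6 83/6 112/54 199/97 111/53 109/51 105/45 108/47
wrist -0.12 12/-1 12/0 12/0 55/25 79/34 81/35 101/48 96/41 74/5 82/6 82/6 82/6 83/5 103/46 106/46 102/40 96/30 91/19 88/12
```

All three cameras show the bar's grey strip at x = −46…−28 mm along its whole length: shut, with the bundle's front behind it at ≈ −20 mm. Now pressing the lever.

Call:
jog_arm(
  series=[
    [[-0.15,-1.1,0],0,1],
    [[0,0,3],0,1],
    [[0,0,2.5],0,1],
    [[0,0,1],0,1],
    [[0,0,1],0,1],
    [[0,0,1],0,1],
    [[0,0,1],0,1],
    [[0,0,0],0,1],
  ],
)

```text
clock: 24.75
position: [0.56, -0.1017, 0.0915]
eef_rot: [-180.0, 0.0, 97.1]
wrist_force: [-1.5, -0.2, 1.6]
gripper_width: 0.0008
finger_force: 1.0
```

Call:
jog_arm(
  series=[
    [[0,0,0.7],0,1],
    [[0,0,0.7],0,1],
    [[0,0,0.5],0,1],
    [[0,0,0],0,1],
  ],
)

```text
clock: 25.15
position: [0.5603, -0.1017, 0.0727]
eef_rot: [180.0, -0.0, 97.1]
wrist_force: [-0.1, -0.5, -0.6]
gripper_width: 0.0004
finger_force: 0.0
```

Call:
jog_arm(
  series=[
    [[0,0,0.4],0,1],
    [[0,0,0.3],0,1],
    [[0,0,0],0,1],
  ],
)

```text
clock: 25.45
position: [0.5605, -0.1018, 0.0658]
eef_rot: [180.0, -0.0, 97.1]
wrist_force: [0.2, -0.2, 0.5]
gripper_width: 0.0006
finger_force: 0.0
```

Call:
jog_arm(
  series=[
    [[0,0,0.3],0,1],
    [[0,0,0.2],0,1],
    [[0,0,0],0,1],
  ],
)

```text
clock: 25.75
position: [0.5606, -0.1018, 0.0634]
eef_rot: [179.9, 0.1, 97.1]
wrist_force: [-8.0, -0.5, 34.1]
gripper_width: 0.0003
finger_force: 16.8
```

Hard stop at TCP 0.064, which fits the pad at 78 mm with the tips at TCP+14 mm. Lift straight up, clear off, and verify.

Call:
jog_arm(
  series=[
    [[0,0,-0.5],0,1],
    [[0,0,-1],0,1],
    [[0,0,-3],0,1],
    [[0,0,-4],0,1],
    [[0,0,-4],0,1],
    [[0,0,-4],0,1],
    [[0,-4,0],0,1],
    [[0,-4,0],0,1],
    [[-4,-3,0],0,1],
    [[-4,0,0],0,1],
    [[-4,0,0],0,1],
    [[-4,0,0],0,1],
    [[-4,0,0],0,1],
    [[-4,0,0],0,1],
    [[-4,0,0],0,1],
    [[0,0,0],0,1],
    [[0,0,0],0,1],
  ],
)

```text
clock: 27.45
position: [0.4851, -0.3936, 0.2256]
eef_rot: [-180.0, -0.1, 97.0]
wrist_force: [0.9, 0.8, -1.8]
gripper_width: 0.0006
finger_force: 0.0
```

```bash
python3 bar2.py | grep -E 'tcp|top'
python3 - <<'E'
from h import *
for n in('top','scene'):
    a=cv2.imread(f'pics/v_{n}.png');o=cv2.imread(f'pics/{n}0.png')
    for z,x,l in((.131,-.0924,'raised'),(.078,-.107,'down')):
        u=proj(n,(*W(x,-.125),z));r=u.round().astype(int);print(n,l,u.round(1),'now',a[r[1],r[0]],'start',o[r[1],r[0]])
    u=proj(n,(*W(-.1,-.125),.1)).astype(int)
    for nm,im in(('now',a),('start',o)):
        m=cv2.inRange(cv2.cvtColor(im,6),0,28);k=np.zeros_like(m);k[u[1]-20:u[1]+20,u[0]-22:u[0]+22]=255
        ys,xs=np.where(m&k);print(n,nm,'black blob',xs.mean().round(1),ys.mean().round(1),len(xs))
    # bystanders
    if n=='top':
        for l,(x,y) in dict(glue=(213,187),mug=(396,155),disp=(437,216)).items():
            d=np.abs(a[y-25:y+25,x-25:x+25].astype(int)-o[y-25:y+25,x-25:x+25]).mean();print(l,'diff',d.round(2))
        m=cv2.inRange(cv2.cvtColor(a,40),(0,0,0),(180,255,75))
        for c in cv2.findContours(m[225:300,150:225],0,2)[0]:
            if cv2.contourArea(c)>60:(x,y),r=cv2.minEnclosingCircle(c);print('weight',ray('top',(x+150,y+225),.03),r)
E
```

```text
tcp [-0.21025988 -0.40502698] [ 0.48566774 -0.39163221  0.22625218] [ 1.79994010e+02 -2.47701615e-02  9.71558678e+01]
top 0.08 129/65 128/66 129/66 128/66 128/65 111/58 58/23 51/7 107/9 112/10 110/10 107/10 106/23 107/46 73/21 80/27 85/31 95/35 100/15
top 0.04 126/64 125/64 126/64 125/64 126/64 123/63 70/32 70/8 99/9 114/10 109/10 109/9 95/11 73/35 69/32 94/56 122/73 122/73 121/73
top 0 124/63 122/62 127/66 134/69 137/69 134/67 78/40 61/6 114/10 114/10 110/10 107/12 98/10 60/9 63/11 95/13 141/20 142/21 141/21
top -0.03 135/69 131/67 135/68 134/69 133/66 131/66 75/37 69/8 98/10 115/10 110/11 110/9 98/14 61/28 58/30 91/52 119/73 119/72 121/72
top -0.06 134/68 130/67 132/67 134/68 132/68 110/57 60/25 54/10 102/10 114/11 112/11 108/11 93/12 68/21 61/27 101/59 118/70 123/74 120/73
top -0.09 132/68 101/51 89/44 70/24 53/12 65/35 68/46 55/12 106/9 112/10 110/12 107/10 109/13 129/60 119/57 116/56 114/40 131/39 135/18
top -0.12 121/11 97/13 93/11 116/11 126/12 96/10 108/12 122/13 124/12 98/10 112/11 117/11 124/13 89/11 100/13 120/11 125/13 101/12 114/13
top raised [365.9 195. ] now [ 88  99 114] start [11 13 11]
top down [364.8 206.7] now [18 21 21] start [45 74 93]
top now black blob 363.7 206.4 245
top start black blob 363.9 194.6 269
glue diff 2.85
mug diff 2.63
disp diff 12.0
weight [0.43825335 0.31286296 0.03      ] 15.890348434448242
scene raised [315.  258.9] now [158 177 182] start [40 43 47]
scene down [309.2 270.3] now [47 52 55] start [142 159 164]
scene now black blob nan nan 0
scene start black blob nan nan 0<stdin>:9: RuntimeWarning: Mean of empty slice.
  ret = ret.dtype.type(ret / rcount)
```

The pad is at its "down" pixel in both views, the bar is shut, the weight is on the mat, and the glue and mug are unchanged. The dispenser patch differs, probably from the arm's shadow, since the tool never went low near it. Handing in.

```bash
python3 -c "
from station import order
print(order.hand_in())"
```

```text
the job is handed in; nothing more can be done
None
```

I handed the job in at about 28 s: weight upright on the middle-sized mat, bundle home, bar shut in its detent and lever latched down; glue and mug checked unmoved, dispenser not confirmed (arm's shadow likely over it, never approached low), and I viewed 11 pictures, one over the limit of 10.

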